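# Shut and lock the cutlery case

### The job

Close up the cutlery case on the dining table: swing its open lid over and press the front edge down until the catch snaps and the lid is fully shut, then turn the brass turn button on the front until its tongue lies square across the lid, so that it is locked. Leave the tableware around it where it is.

Things in the scene. Friction and masses are not known exactly. Their poses are not given: they have to be found in the camera images.
- case: open dark-wood cutlery case, fixed to the table, 180 (its x) x 240 (its y) x 60 mm high, walls 10 mm; origin at the centre of its underside on the table. The lid is hinged on its +x side; the catch and the turn button are on its -x side (the front). A wooden block 36 x 44 mm, 71 mm high, stands against the middle of the front, outside, and carries the turn button
- lid (a joint): hinge angle of the case's lid, a board 180 x 240 x 12 mm: 0 = fully shut, flat on the rim; about 1.57 = standing upright. The hinge is stiff: the lid stays where it is left (about 3 N at its front edge moves it). A sprung brass catch in the middle of the front wall stops the closing lid at about 0.09 (front edge some 15 mm up); it takes about 10 N down on the front edge to snap it through to 0
- lid_hinge (a point): point on the lid's hinge line, at its middle, at the lid's underside, 60 mm above the table; the lid reaches 180 mm from it
- lid_front (a point): middle of the lid's front (free) edge on its outer face, which is the top when it is shut (then 72 mm above the table)
- button (a joint): angle of the brass turn button on the front of the case; it turns clockwise seen from above as the value grows: 0 = its tongue points along the case's +y, parallel to the front edge and clear of the lid; 1.571 = stop, tongue points to the case's +x, square across the lid's edge (locked). Range -0.6 to 1.571, easy to turn. It passes over the lid only when the lid is fully shut
- button_grip (a point): on the turn button's upright axis (18 mm in front of the case's front edge), 4 mm below the top of its thumb rib. The rib is 36 mm long (along the tongue), 10 mm wide, 24 mm high, its top 104 mm above the table; under it the flat tongue, 12 mm wide, 6 mm thick, its underside 74 mm above the table, reaches 40 mm from the axis one way and 12 mm the other way
- wineglass: bystander: stemmed wine glass, 190 mm high, 76 mm wide; origin at the underside, at its centre
- tumbler: bystander: glass tumbler, 90 mm high, 72 mm wide; origin at the underside, at its centre
- shaker: bystander: steel salt shaker, 67 mm high, 40 mm wide; origin at the underside, at its centre
- fork: bystander: table fork lying flat, 240 mm long; origin at the underside, mid-length
- knife: bystander: table knife lying flat, 210 mm long; origin at the underside, mid-length
- mill: bystander: wooden pepper mill, 166 mm high, 56 mm wide; origin at the underside, at its centre
- oil: bystander: green glass bottle with a black cap, 200 mm high, 60 mm wide; origin at the underside, at its centre

How it is judged:
By the outcome, as a careful person would: the job done as asked, in the order asked, and still so for the second after the job is handed in, with the robot touching nothing.
It also fails if it takes over 70 s, if anything falls off the work surface, if the arm or the gripper's body presses on something with over 40 N, if the wrist force passes 120 N, or if a joint passes its speed limit or range.

### The arm

A 6-joint arm with a two-finger parallel gripper is mounted at the origin on the work surface. World frame = base frame: x ahead of the robot, y to its left, z up, the work surface at z = 0. Lengths are in m, angles in rad, forces in N, time in s.
With the tool pointing down it reaches from about 0.25 to 0.725 m from the base axis. Payload 9.7 kg.
Tool frame: the origin (TCP) lies on the centre line of the jaws, within the pads' length; the fingertips stand 22 mm ahead of it and the grasp point (between the pads) lies 3 mm ahead of it (tcp_to_tips is the distance from the TCP to the fingertips, in m); z points along the fingers, y is the direction in which the jaws open and shut (so a half turn about z gives the same grasp; the last joint's range is limited). The gripper opens to 85 mm and grips with 20 to 120 N. Pads are 22 mm wide; open, the fingers measure 114 mm over their backs; the gripper's body (76 mm by 85 mm) begins 54 mm behind the grasp point. The pads swing forward as they close: fully open they stand 13 mm farther back than shut.
Start: joints at [-1.308, 0.087, 0.176, 1.66, 0, 1.571], TCP at [0.143, -0.531, 0.253] pointing down, gripper open.
Joint ranges: [-3.13, 3.13], [-0.85, 1.81], [-1.15, 1.24], [-2.2, 2.28], [-1.44, 1.52], [-3.14, 3.14]. Speed limits (rad/s): [2.22, 2.22, 2.57, 3.14, 3.14, 3.14].

### API

Orientations are given as a unit quaternion [x, y, z, w].
In Python, from workcell import observe, capture, camera_info, close_job, cut_out, tcp_to_tips gives the robot as it stands. The module is installed in compiled form; this text tells all that it offers.
- The arm moves only by the tool drive_tool, never from a script. Its argument "motion" is text: rows parted by semicolons, each of 5 numbers parted by spaces: the finger opening in m, from 0 to 0.0854, then the shift along the tool's x, y, z in m, then the turn about the tool's z in degrees. In form: fingers x y z yaw; .... A call has 1 to 8 rows; each row is the pose to reach, as a shift and turn from the pose commanded when the call began, along the tool's axes at that moment; what a row does not reach only later rows make up. A row lasts 1/12 s, in which the tool goes at most 41.7 mm and 7.16 degrees, less where a joint would pass 70% of its speed; a pose out of reach is approached as far as the arm can. A call with a gripper value outside its range is refused whole. The fingers move at their own pace and stop on an object; the grip force is fixed at half the most. Time passes only in rows, so rows that repeat a pose let the fingers close. It gives the time, the measured TCP pose, the force and the opening at its end, in the units of the state.
- observe(): the state, without advancing time (a new reading comes with each control period).
- capture(name): name is "side" or "top" or "wrist"; returns the picture (400x640x3 uint8, red, green, blue); there is no depth.
- camera_info(name): a dict with "mtx" (3x3 intrinsics, pixels), "extrinsics" (4x4, takes a point from camera to world coordinates). Camera axes: x right, y down, z forward; pixel columns grow to the right and rows downward; lengths in m; the calibration is good to about 2 mm. A picture is of the moment at which its call begins: read the wrist's pose just before it. camera_info takes no time and is no camera call; for the wrist camera it gives the pose at the moment of the call.
- close_job(): hands the job in, once; it reports no verdict.
Trained networks look in the newest picture that a camera, given by its name, has taken for a name from the list of things; names that differ only in an ending like _2 or _b are one class to them, and where a whole thing is asked for, a point or a joint stands for the part that bears it (a point fixed in the world has none). Each returns a list of dicts, best first, with "score" (0 to 1); they miss things now and then, are a little off and sometimes report something else, mostly with a low value. They report only what shows in the picture. A call takes as long as a camera call.
- cut_out(camera, query): "mask" (400x640 bool, what is visible of it) and "extent" ([left, top, right, bottom] in pixels, round what is visible of it).
The state is a dict: "time_s": time; "joint_pos": joint angles; "joint_velocities": joint speeds; "joint_efforts": joint torques, N m; "eef_pos": TCP position; "ee_rot": TCP orientation; "ft_force": force on the tool from outside, world axes, zero at the start; "moment": the same for the moment, N m; "width": finger opening in m.
Only numpy, scipy, OpenCV 4.12 (cv2) and the standard library are available. Lean on these libraries where they do the work, as an engineer would, in place of code of your own. Each camera call takes 0.05 s, during which the arm holds its last target.

## Working session

There is one attempt and no reset: what is moved stays moved. The work goes in short steps, Python scripts to look and compute and a tool call to move; the robot and the scene stay as the last step left them, time stands still between calls to the robot, and variables do not carry over. Pictures are saved under pics/ and viewed, and the job is handed in when it is done.

Besides the shell and the picture viewer there is one more tool, called after ">>>" as name(argument=value, ...) on one line, values as JSON. drive_tool: Moves the arm, as the interface text tells. Its arguments: {"type":"object","properties":{"motion":{"type":"string"}},"required":["motion"]}

```bash
mkdir -p pics; python3 - <<'E'
from workcell import *
import cv2
print(observe())
for n in("side","top","wrist"):
    im=capture(n); cv2.imwrite(f"pics/{n}0.png",im[:,:,::-1]); i=camera_info(n); print(n,i["mtx"].round(1).tolist(),i["extrinsics"].round(4).tolist())
print(tcp_to_tips)
E
```

```text
{'time_s': 0.0, 'joint_pos': array([-1.30803593e+00,  8.74672697e-02,  1.75142301e-01,  1.65982465e+00,
        1.38734598e-05,  1.57078358e+00]), 'joint_velocities': array([ 8.31997130e-05,  1.58354574e-04, -5.43133909e-04, -6.79349432e-04,
       -1.14428576e-03,  1.49139088e-03]), 'joint_efforts': array([-1.51106519e-04, -5.20386744e+01,  4.64803433e+01,  1.64673262e-02,
        1.32643318e-04,  2.91869419e-06]), 'eef_pos': array([ 0.14281078, -0.53092155,  0.2525833 ]), 'ee_rot': array([ 9.91380967e-01,  1.31008858e-01, -8.17608807e-05, -6.71721990e-04]), 'ft_force': array([-0.53111398, -0.35536815, -0.45020231]), 'moment': array([ 0.03304969, -0.00673092, -0.01256462]), 'width': 0.08539127135077779}
side [[407.4, 0.0, 318.0], [0.0, 407.4, 206.9], [0.0, 0.0, 1.0]] [[0.9965, -0.061, 0.0565, 0.538], [-0.0831, -0.7558, 0.6495, -0.772], [0.0031, -0.6519, -0.7583, 0.9865], [0.0, 0.0, 0.0, 1.0]]
top [[411.5, 0.0, 313.9], [0.0, 411.5, 201.0], [0.0, 0.0, 1.0]] [[-0.0139, -0.9927, 0.1196, 0.4747], [-0.9999, 0.0141, 0.0001, -0.0164], [-0.0018, -0.1195, -0.9928, 1.2445], [0.0, 0.0, 0.0, 1.0]]
wrist [[341.2, 0.0, 321.2], [0.0, 341.2, 204.0], [0.0, 0.0, 1.0]] [[0.2602, -0.9327, -0.2498, 0.2056], [-0.9656, -0.2517, -0.0658, -0.5153], [-0.0015, 0.2583, -0.9661, 0.3736], [0.0, 0.0, 0.0, 1.0]]
0.022
```

View pics/side0.png

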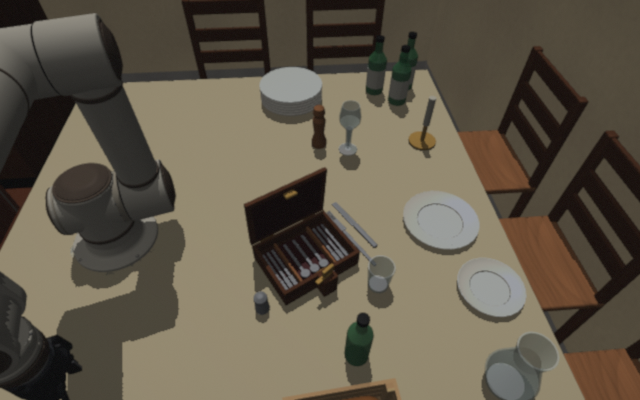

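View pics/top0.png

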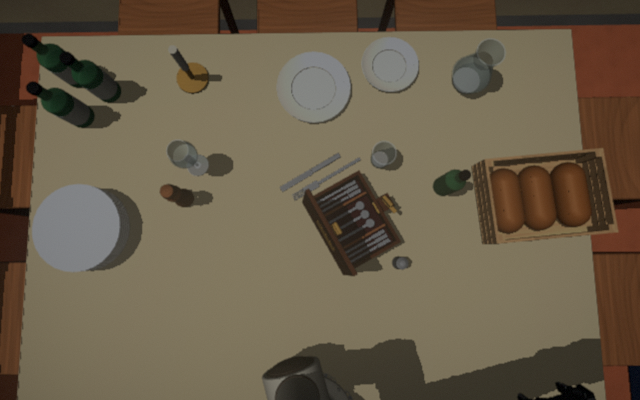

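```bash
python3 - <<'E'
import cv2
a=cv2.imread("pics/side0.png")[160:310,230:400]; cv2.imwrite("pics/sz.png",cv2.resize(a,None,fx=4.5,fy=4,interpolation=cv2.INTER_CUBIC))
a=cv2.imread("pics/top0.png")[140:290,270:470]; cv2.imwrite("pics/tz.png",cv2.resize(a,None,fx=4,fy=4,interpolation=cv2.INTER_CUBIC))
E
```

```text
(no output)
```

View pics/sz.png

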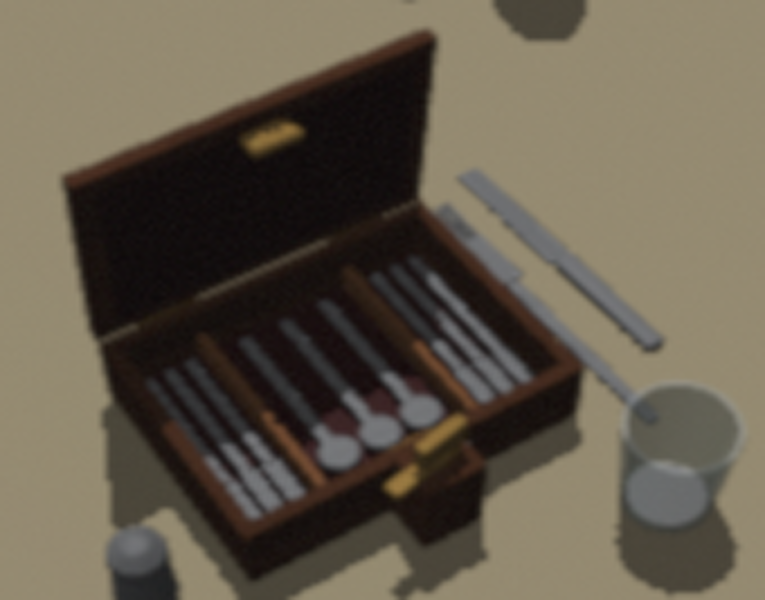

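View pics/tz.png

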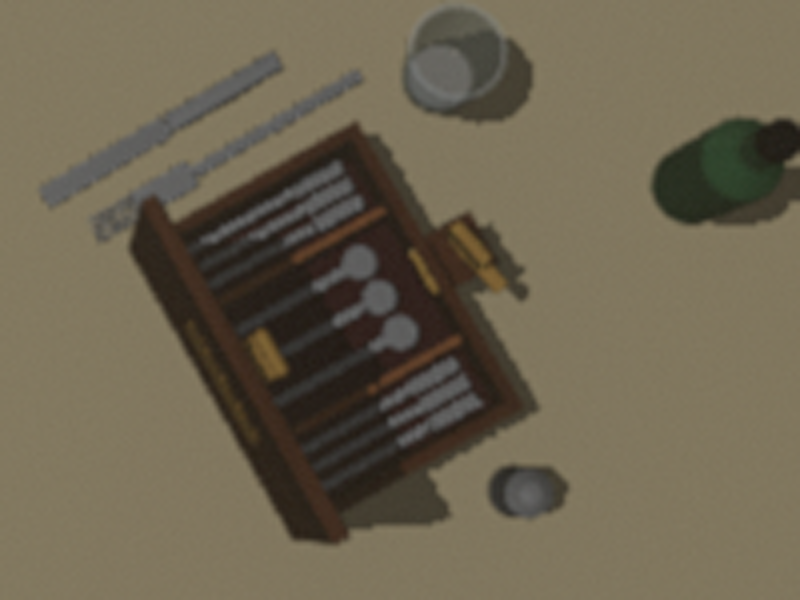

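```bash
cat > h.py <<'E'
import numpy as np, cv2
from scipy.optimize import least_squares
from workcell import *
def proj(n,P,info=None):
    i=info or camera_info(n); E=np.linalg.inv(i["extrinsics"]); p=np.atleast_2d(P)@E[:3,:3].T+E[:3,3]
    p=p@np.array(i["mtx"]).T; return p[:,:2]/p[:,2:]
def c2w(c,P):
    P=np.atleast_2d(P); cs,s=np.cos(c[2]),np.sin(c[2])
    return np.c_[c[0]+cs*P[:,0]-s*P[:,1], c[1]+s*P[:,0]+cs*P[:,1], P[:,2]]
def lidp(q,r,y,t): return [.09-r*np.cos(q)+t*np.sin(q), y, .06+r*np.sin(q)+t*np.cos(q)]
E
cat > fit.py <<'E'
from h import *
T=lambda x,y:(270+x/4,140+y/4); S=lambda x,y:(230+x/4.5,160+y/4)
def res(p,full=False):
    q=p[3]; b=p[4]
    top=[([-.09,-.12,.06],T(355,125)),([-.09,.12,.06],T(520,408)),(lidp(q,.18,-.12,0),T(153,198)),(lidp(q,.18,.12,0),T(347,535)),(lidp(q,.18,.12,.012),T(325,542))]
    a=np.array([np.sin(b),np.cos(b)])
    tip=[-.108+.04*a[0],.04*a[1],.08]
    rt=lambda s:[-.108+s*.018*a[0],s*.018*a[1],.104]
    top+=[(tip,T(500,285)),(rt(0),T(470,245))]
    side=[([-.09,-.12,.06],S(580,370)),([-.09,.12,.06],S(250,535)),([-.09,.12,0],S(255,578)),([.09,.12,.06],S(105,345)),([.09,-.12,.06],S(420,205)),(lidp(q,.18,.12,0),S(65,183)),(lidp(q,.18,-.12,0),S(435,35)),(tip,S(393,490)),(rt(0),S(440,440))]
    out=[]
    for n,l in(("top",top),("side",side)):
        out.append(proj(n,c2w(p[:3],[a for a,_ in l]))-np.array([b for _,b in l]))
    o=np.vstack(out)
    return o if full else o.ravel()
r=least_squares(lambda p:res(p),[.45,-.1,1.9,1.6,-.2],loss="soft_l1")
print(r.x, np.degrees(r.x[2:])); print(res(r.x,True).round(1).tolist())
np.save("case.npy",r.x)
c=r.x
for nm,p in dict(button=[-.108,0,.1],hinge=[.09,0,.06],lidfront=lidp(c[3],.18,0,.012),front=[-.09,0,.072],A=[-.09,-.12,0],B=[-.09,.12,0]).items(): print(nm,c2w(c,p).round(4),np.hypot(*c2w(c,p)[0,:2]).round(3))
E
python3 fit.py
```

```text
[ 0.55990189 -0.12683561  2.06829881  1.50240148 -0.21884085] [118.50479258  86.08126419 -12.538657  ]
[[-0.1, -1.8], [0.6, -0.7], [-0.6, -1.5], [-0.5, 0.2], [0.7, 0.9], [0.6, 0.3], [-0.0, -1.1], [1.0, -1.0], [-1.4, 0.8], [-1.2, 1.2], [-1.9, -0.5], [0.1, -1.6], [0.3, 0.4], [0.3, -0.3], [-0.6, 0.4], [-0.0, -1.9]]
button [[ 0.6114 -0.2217  0.1   ]] 0.65
hinge [[ 0.517  -0.0477  0.06  ]] 0.519
lidfront [[ 0.5171 -0.048   0.2404]] 0.519
front [[ 0.6029 -0.2059  0.072 ]] 0.637
A [[ 0.7083 -0.1487  0.    ]] 0.724
B [[ 0.4974 -0.2632  0.    ]] 0.563
```

```bash
python3 - <<'E'
from h import *
def onz(n,u,z):
    i=camera_info(n); E=i["extrinsics"]; d=E[:3,:3]@np.linalg.solve(i["mtx"],[u[0],u[1],1]); return E[:3,3]+d*(z-E[2,3])/d[2]
print("oil base top",onz("top",(442,187),0.01),"oil cap top",onz("top",(464,175),.2), "side base",onz("side",(357,352),0.03),"cap",onz("side",(363,320),.2))
print("tumbler",onz("top",(379,159),0),"shaker",onz("top",(402,263),.067))
print("mill top",onz("top",(167,191),.166),"wg",onz("top",(183,153),.19))
capture("top")
r=cut_out("top","oil"); print([(x["score"],x["extent"]) for x in r])
E
```

```text
oil base top [ 0.66051372 -0.40537775  0.01      ] oil cap top [ 0.66233448 -0.40370413  0.2       ] side base [ 0.66382418 -0.41239353  0.03      ] cap [ 0.66341274 -0.41146822  0.2       ]
tumbler [ 0.75203329 -0.21888621  0.        ] shaker [ 0.43618069 -0.26317858  0.067     ]
mill top [0.63667864 0.37238722 0.166     ] wg [0.73307604 0.32469323 0.19      ]
[(0.84, [433.8, 169.7, 470.5, 194.2])]
```

>>> drive_tool(motion="0.0 0 0 -0.04 7; 0.0 0 0 -0.08 14; 0 0 0 -0.12 21; 0 0 0 -0.15 28; 0 0 0 -0.15 28")

```text
time_s: 0.67
eef_pos: [0.1429, -0.5312, 0.4098]
ee_rot: [0.993, -0.117, 0.002, 0.004]
ft_force: [0.6, 1.5, -0.6]
width: 0.0256
```

```bash
python3 -c "
from workcell import *
s=observe();print(s)"
```

```text
{'time_s': 0.6667, 'joint_pos': array([-1.30798397e+00,  2.12343576e-01,  6.36478041e-01,  1.98616780e+00,
       -2.06283619e-05,  2.06726438e+00]), 'joint_velocities': array([-0.00106977, -0.00756497, -0.14825728, -0.1005746 , -0.00121345,
       -0.18880547]), 'joint_efforts': array([-4.00624456e-03, -4.73643708e+01,  4.09909344e+01,  1.21183164e+00,
        4.67208429e-04,  2.20767930e+00]), 'eef_pos': array([ 0.14290444, -0.5311947 ,  0.40978428]), 'ee_rot': array([ 0.99317385, -0.1165612 ,  0.00161414,  0.00407333]), 'ft_force': array([ 0.56133284,  1.49795714, -0.59063388]), 'moment': array([0.06751146, 0.06584691, 0.00418778]), 'width': 0.02563715408858596}
```

```bash
cat >> h.py <<'E'
C=np.load("case.npy")
from scipy.spatial.transform import Rotation as R
def w2c(P):
    d=np.array(P)-[C[0],C[1],0]; cs,s=np.cos(C[2]),np.sin(C[2]); return np.array([cs*d[0]+s*d[1],-s*d[0]+cs*d[1],d[2]])
def st():
    s=observe(); r=R.from_quat(s["ee_rot"]).as_matrix(); return s,s["eef_pos"],r
def rel(pc,yawdeg_case=None):
    """target in case coordinates -> tool shift"""
    s,p,r=st(); w=c2w(C,pc)[0]; d=r.T@(w-p)
    yaw=np.degrees(np.arctan2(r[1,0],r[0,0])); cy=yaw-np.degrees(C[2])
    print("t",s["time_s"],"case pos",w2c(p).round(4),"toolx yaw rel case",round(cy%360,2),"q6",s["joint_pos"][5].round(3),"F",s["ft_force"].round(2))
    print("shift",d.round(4), "world tgt",w.round(4))
E
python3 -c "
from h import *
rel([.167,-.03,.40])"
```

```text
t 0.6667 case pos [-0.1563  0.5594  0.4098] toolx yaw rel case 228.11 q6 2.067 F [ 0.56  1.5  -0.59]
shift [ 0.2228 -0.6343  0.0058] world tgt [0.5066 0.0342 0.4   ]
```

>>> drive_tool(motion="0 0.013 -0.037 0 -7; 0 0.026 -0.074 0 -14; 0 0.039 -0.111 0 -21; 0 0.052 -0.148 0 -28; 0 0.065 -0.185 0 -35; 0 0.078 -0.222 0 -42; 0 0.091 -0.259 0 -49; 0 0.104 -0.296 0 -56")

```text
time_s: 1.33
eef_pos: [0.3109, -0.2642, 0.4033]
ee_rot: [0.929, 0.37, 0.0, 0.0]
ft_force: [1.0, -1.3, -1.3]
width: 0.0
```

```bash
python3 -c "
from h import *
rel([.167,-.03,.40])"
```

```text
t 1.3333 case pos [-0.0019  0.2843  0.4033] toolx yaw rel case 284.88 q6 1.68 F [ 1.   -1.32 -1.26]
shift [ 0.3472 -0.0825  0.0033] world tgt [0.5066 0.0342 0.4   ]
```

>>> drive_tool(motion="0 0.038 -0.009 0 -7; 0 0.076 -0.018 0 -14; 0 0.114 -0.027 0 -21; 0 0.152 -0.036 0 -28; 0 0.190 -0.045 0 -35; 0 0.228 -0.054 0 -42; 0 0.266 -0.063 0 -49; 0 0.304 -0.072 0 -56")

```text
time_s: 2.0
eef_pos: [0.4841, -0.0037, 0.4033]
ee_rot: [0.647, 0.763, 0.0, 0.0]
ft_force: [0.9, -0.7, 0.1]
width: 0.0001
```

```bash
python3 -c "
from h import *
rel([.167,-.03,.40])"
```

```text
t 2.0 case pos [0.1443 0.0079 0.4033] toolx yaw rel case 340.93 q6 1.398 F [ 0.94 -0.71  0.05]
shift [0.0338 0.0284 0.0033] world tgt [0.5066 0.0342 0.4   ]
```

>>> drive_tool(motion="0 0.017 0.014 0 -7; 0 0.034 0.028 0 -14; 0 0.034 0.028 0 -21; 0 0.034 0.028 0.00 -28; 0 0.034 0.028 0.02 -35; 0 0.034 0.028 0.04 -42; 0 0.034 0.028 0.06 -49; 0 0.034 0.028 0.08 -56")

```text
time_s: 2.67
eef_pos: [0.5058, 0.0323, 0.3222]
ee_rot: [0.213, 0.977, -0.0, 0.0]
ft_force: [0.7, 0.1, 0.9]
width: 0.0
```

>>> drive_tool(motion="0 0 0 0.02 -7; 0 0 0 0.04 -14; 0 0 0 0.06 -21; 0 0 0 0.08 -28; 0 0 0 0.08 -35; 0 0 0 0.08 -42; 0 0 0 0.08 -49; 0 0 0 0.08 -53")

```text
time_s: 3.33
eef_pos: [0.5057, 0.0322, 0.243]
ee_rot: [-0.246, 0.969, 0.0, -0.0]
ft_force: [0.5, -0.4, 0.8]
width: 0.0003
```

```bash
python3 -c "
from h import *
rel([.167,-.03,.235])
for n in ('side','top'):
    im=capture(n); cv2.imwrite(f'pics/{n}1.png',im[:,:,::-1])
a=cv2.imread('pics/side1.png')[80:310,170:420]; cv2.imwrite('pics/sz1.png',cv2.resize(a,None,fx=2.6,fy=2.6))
a=cv2.imread('pics/top1.png')[120:320,250:470]; cv2.imwrite('pics/tz1.png',cv2.resize(a,None,fx=3,fy=3))
"
```

```text
t 3.3333 case pos [ 0.1656 -0.0282  0.243 ] toolx yaw rel case 89.95 q6 -0.433 F [ 0.52 -0.36  0.79]
shift [-0.0018  0.0014  0.008 ] world tgt [0.5066 0.0342 0.235 ]
```

View pics/sz1.png

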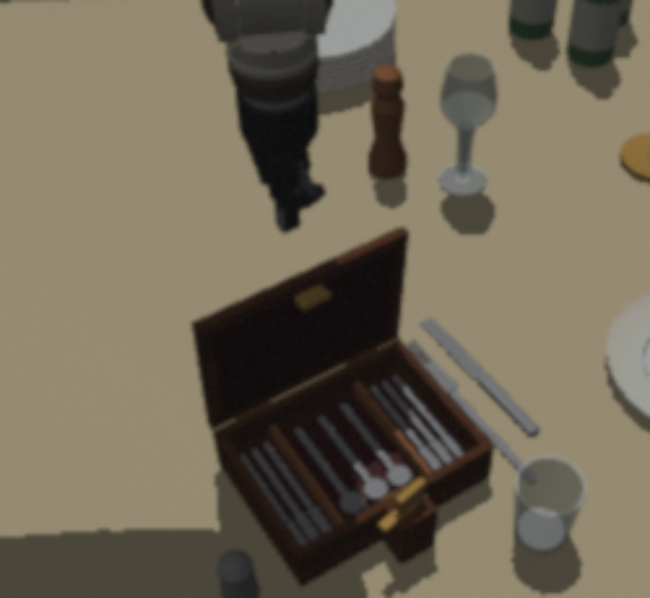

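View pics/tz1.png

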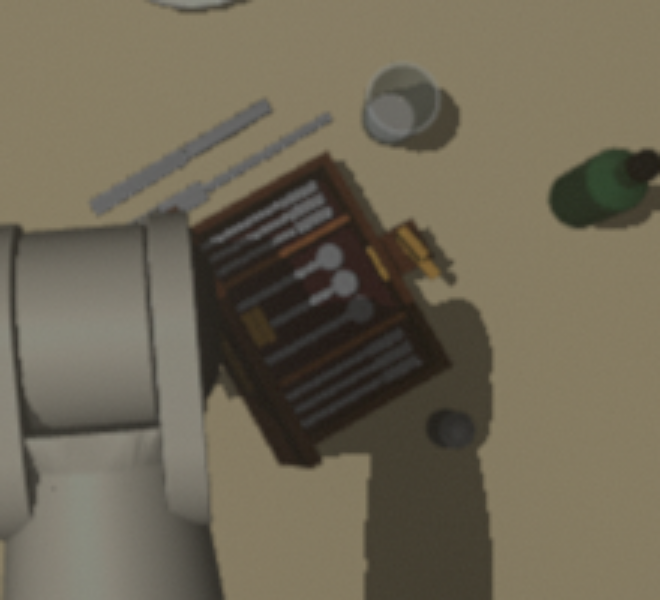

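```bash
python3 -c "
from h import *
s,p,r=st(); c=w2c(p)
for q in [86,80,75,70,65,60,55,50,45,40,35,30,25,20,15,10,5,0]:
    x,_,z=lidp(np.radians(q),.155,0,.012); print(q, 'dy',round(x+.0145-c[0],4),'dz',round(c[2]-(z+.022),4))
"
```

```text
86 dy -0.06 dz 0.0056
80 dy -0.0762 dz 0.0063
75 dy -0.0897 dz 0.0082
70 dy -0.1029 dz 0.0113
65 dy -0.1158 dz 0.0155
60 dy -0.1282 dz 0.0208
55 dy -0.1402 dz 0.0272
50 dy -0.1516 dz 0.0346
45 dy -0.1623 dz 0.043
40 dy -0.1722 dz 0.0522
35 dy -0.1812 dz 0.0623
30 dy -0.1894 dz 0.0732
25 dy -0.1965 dz 0.0847
20 dy -0.2027 dz 0.0968
15 dy -0.2078 dz 0.1094
10 dy -0.2117 dz 0.1223
5 dy -0.2145 dz 0.1356
0 dy -0.2161 dz 0.1491
```

>>> drive_tool(motion="0 0 -0.010 0.008 0; 0 0 -0.020 0.008 0; 0 0 -0.035 0.008 0; 0 0 -0.045 0.008 0; 0 0 -0.055 0.008 0; 0 0 -0.065 0.009 0; 0 0 -0.070 0.009 0")

```text
time_s: 4.02
eef_pos: [0.5392, -0.0307, 0.234]
ee_rot: [-0.242, 0.97, 0.0, -0.0]
ft_force: [-1.4, 2.1, -1.2]
width: -0.0004
```

>>> drive_tool(motion="0 0 -0.010 0.000 0; 0 0 -0.020 0.000 0; 0 0 -0.033 0.002 0; 0 0 -0.046 0.006 0; 0 0 -0.058 0.012 0; 0 0 -0.070 0.018 0; 0 0 -0.082 0.026 0; 0 0 -0.082 0.026 0")

```text
time_s: 4.68
eef_pos: [0.5777, -0.1041, 0.2058]
ee_rot: [-0.242, 0.97, 0.0, -0.001]
ft_force: [-0.2, 0.5, -0.9]
width: -0.0003
```

```bash
python3 -c "
from h import *
rel([-.05,-.03,.1])
im=capture('side'); cv2.imwrite('pics/s2.png',cv2.resize(im[80:310,170:420,::-1],None,fx=2.6,fy=2.6))
"
```

```text
t 4.6833 case pos [ 0.0115 -0.0265  0.2058] toolx yaw rel case 89.46 q6 -0.666 F [-0.19  0.52 -0.92]
shift [-0.0043 -0.0615  0.1057] world tgt [ 0.6101 -0.1565  0.1   ]
```

View pics/s2.png

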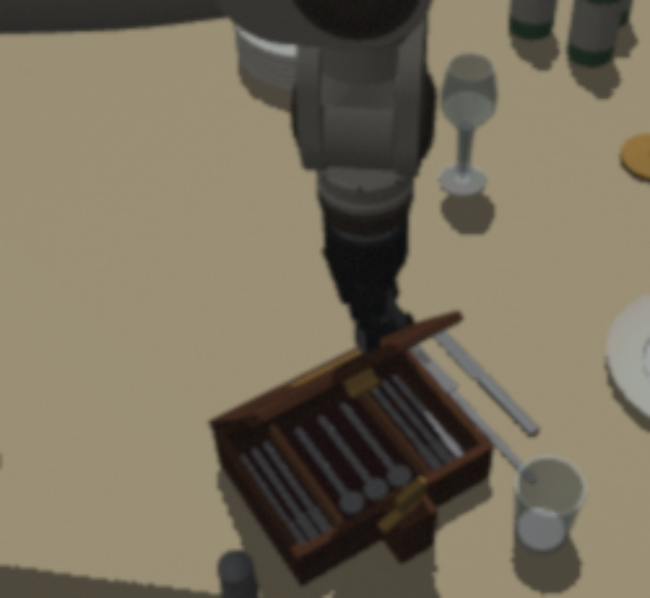

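>>> drive_tool(motion="0 0 -0.009 0.008 0; 0 0 -0.018 0.016 0; 0 0 -0.027 0.026 0; 0 0 -0.036 0.037 0; 0 0 -0.043 0.048 0; 0 0 -0.049 0.060 0; 0 0 -0.054 0.072 0; 0 0 -0.056 0.078 0")

```text
time_s: 5.4
eef_pos: [0.6033, -0.1519, 0.1276]
ee_rot: [-0.242, 0.97, 0.0, -0.001]
ft_force: [0.5, 0.6, 0.9]
width: -0.0
```

```bash
python3 -c "
from h import *
rel([-.06,-.03,.094])
im=capture('side'); cv2.imwrite('pics/s3.png',cv2.resize(im[80:310,170:420,::-1],None,fx=2.6,fy=2.6))
"
```

```text
t 5.4 case pos [-0.0427 -0.0261  0.1276] toolx yaw rel case 89.52 q6 -0.736 F [0.5  0.62 0.87]
shift [-0.0041 -0.0173  0.0335] world tgt [ 0.6149 -0.1652  0.094 ]
```

View pics/s3.png

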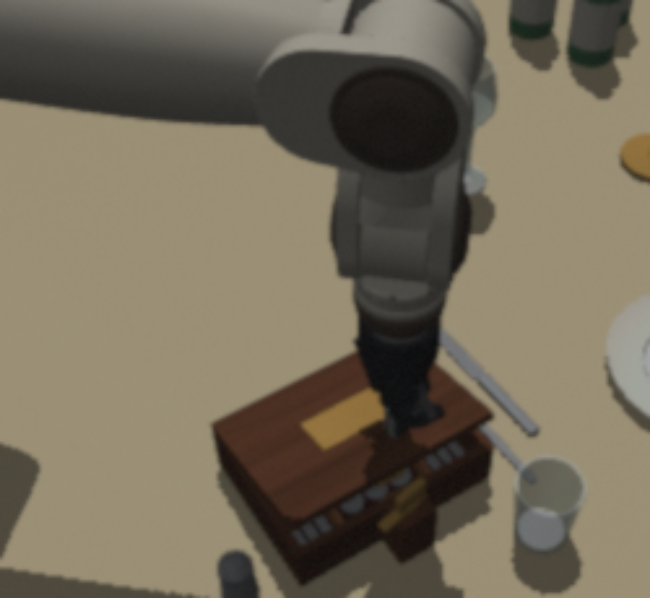

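>>> drive_tool(motion="0 0 -0.006 0.004 0; 0 0 -0.012 0.010 0; 0 0 -0.015 0.016 0; 0 0 -0.015 0.022 0; 0 0 -0.015 0.027 0; 0 0 -0.015 0.031 0; 0 0 -0.015 0.034 0; 0 0 -0.015 0.034 0")

```text
time_s: 6.12
eef_pos: [0.6101, -0.1643, 0.0951]
ee_rot: [-0.242, 0.97, 0.0, -0.001]
ft_force: [-0.0, -0.4, -0.2]
width: -0.0002
```

```bash
python3 -c "
from h import *
rel([-.06,-.03,.094])"
```

```text
t 6.1167 case pos [-0.0569 -0.0263  0.0951] toolx yaw rel case 89.56 q6 -0.753 F [-0.   -0.38 -0.2 ]
shift [-0.0038 -0.0031  0.0011] world tgt [ 0.6149 -0.1652  0.094 ]
```

>>> drive_tool(motion="0 0 0 0.002 0; 0 0 0 0.003 0; 0 0 0 0.003 0")

```text
time_s: 6.37
eef_pos: [0.6106, -0.1644, 0.0945]
ee_rot: [-0.242, 0.97, -0.0, 0.0]
ft_force: [-3.6, 1.0, 7.7]
width: -0.0004
```

```bash
python3 -c "
from h import *
rel([-.06,-.03,.094])"
```

```text
t 6.3667 case pos [-0.0572 -0.0266  0.0945] toolx yaw rel case 89.56 q6 -0.753 F [-3.61  1.03  7.7 ]
shift [-0.0034 -0.0028  0.0005] world tgt [ 0.6149 -0.1652  0.094 ]
```

Hard contact at tip z ≈ 72 mm, so the lid looks shut. I'll press slightly more, then lift and look.

>>> drive_tool(motion="0 0 0 0.002 0; 0 0 0 0.004 0; 0 0 0 0.004 0")

```text
time_s: 6.62
eef_pos: [0.6107, -0.1644, 0.0942]
ee_rot: [-0.242, 0.97, -0.001, 0.001]
ft_force: [-13.5, 3.9, 30.3]
width: 0.0001
```

>>> drive_tool(motion="0 0 0 -0.02 0; 0 0 0.03 -0.05 0; 0 0 0.07 -0.09 0; 0 0 0.11 -0.12 0; 0.03 0 0.14 -0.13 0; 0.03 0 0.14 -0.13 0")

```text
time_s: 7.12
eef_pos: [0.5439, -0.0381, 0.2235]
ee_rot: [-0.243, 0.97, -0.0, 0.002]
ft_force: [-0.1, -0.5, 1.3]
width: 0.0235
```

```bash
python3 -c "
from h import *
rel([-.108,0,.16])
for n,b in (('side',(180,310,230,400)),('top',(140,290,270,470)),('wrist',(0,400,0,640))):
    im=capture(n); k=4 if n!='wrist' else 1.2; print(camera_info(n)['extrinsics'].round(4).tolist() if n=='wrist' else '')
    cv2.imwrite(f'pics/{n}4raw.png',im[:,:,::-1]); cv2.imwrite(f'pics/{n}4.png',cv2.resize(im[b[0]:b[1],b[2]:b[3],::-1],None,fx=k,fy=k,interpolation=cv2.INTER_CUBIC))
"
```

```text
t 7.1167 case pos [ 0.0857 -0.0283  0.2235] toolx yaw rel case 89.65 q6 -0.562 F [-0.1  -0.46  1.33]
shift [ 0.0274 -0.1937  0.0637] world tgt [ 0.6114 -0.2217  0.16  ]


[[-0.4723, 0.8511, 0.2291, 0.4871], [0.8814, 0.4563, 0.1221, -0.0723], [-0.0006, 0.2596, -0.9657, 0.3407], [0.0, 0.0, 0.0, 1.0]]
```

View pics/side4.png

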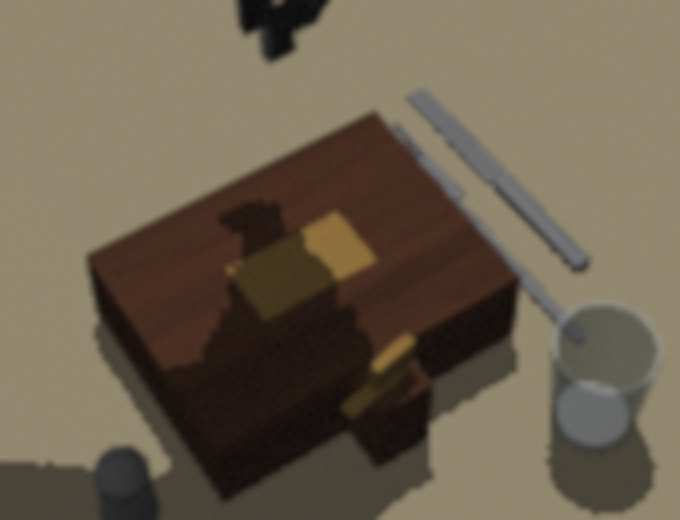

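View pics/top4.png

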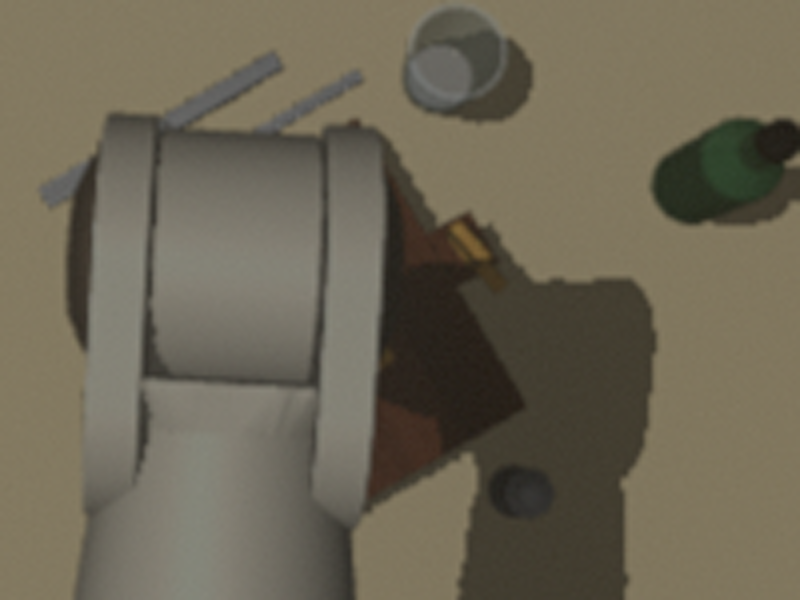

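View pics/wrist4.png

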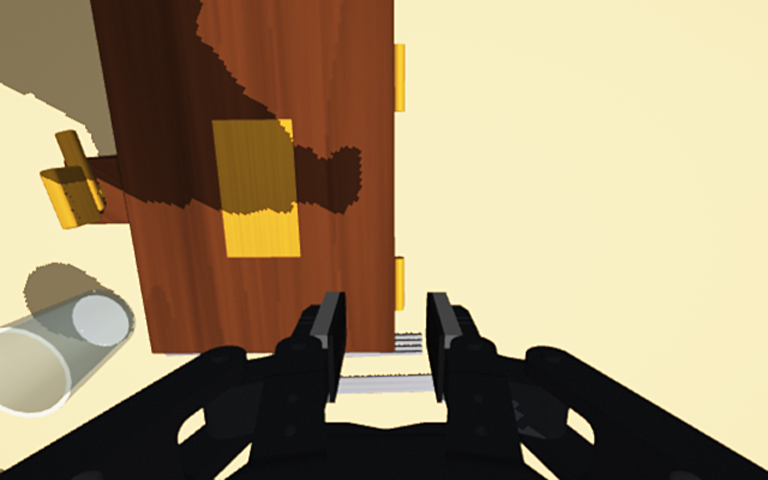

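>>> drive_tool(motion="0.03 0.003 -0.028 0 -2; 0.03 0.007 -0.056 0 -4; 0.03 0.011 -0.084 0 -6; 0.03 0.015 -0.112 0 -8; 0.03 0.019 -0.140 0 -10; 0.03 0.023 -0.168 0 -12; 0.03 0.028 -0.193 0 -13; 0.03 0.028 -0.193 0 -13")

```text
time_s: 7.93
eef_pos: [0.6112, -0.2299, 0.2159]
ee_rot: [-0.349, 0.937, 0.001, -0.001]
ft_force: [0.2, -0.9, -0.7]
width: 0.0301
```

```bash
python3 -c "
from h import *
rel([-.108,0,.16])
i=camera_info('wrist'); im=capture('wrist'); np.save('w5.npy',i['extrinsics'])
print(proj('wrist',c2w(C,[[-.108,0,.104]]),i))
cv2.imwrite('pics/w5.png',cv2.resize(im[:,:,::-1],None,fx=1.2,fy=1.2))
"
```

```text
t 7.9333 case pos [-0.1151  0.0041  0.2159] toolx yaw rel case 102.38 q6 -1.073 F [ 0.23 -0.92 -0.68]
shift [-0.0056  0.0059  0.0559] world tgt [ 0.6114 -0.2217  0.16  ]
[[330.15077549 217.07349121]]
```

View pics/w5.png

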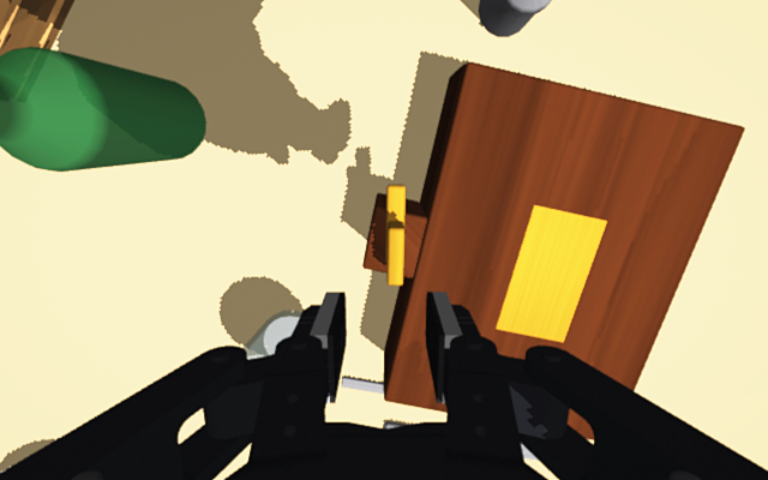

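```bash
python3 -c "
from h import *
im=cv2.imread('pics/w5.png')
cv2.imwrite('pics/w5z.png',cv2.resize(im[170:300,350:450],None,fx=5,fy=4.5,interpolation=cv2.INTER_CUBIC))
i=camera_info('wrist'); i['extrinsics']=np.load('w5.npy')
a=np.array([np.sin(C[4]),np.cos(C[4])])
f=lambda s,z:[-.108+s*a[0],s*a[1],z]
P=[f(.04,.08),f(.018,.104),f(-.018,.104),f(-.018,.08),[-.09,-.12,.072],[-.09,.12,.072],[.09,.12,.072]]
print((proj('wrist',c2w(C,P),i)*1.2).round(1).tolist())
"
```

```text
[[395.4, 188.1], [396.3, 231.0], [396.1, 288.9], [395.1, 275.9], [382.9, 403.3], [468.3, 63.8], [746.4, 130.8]]
```

View pics/w5z.png

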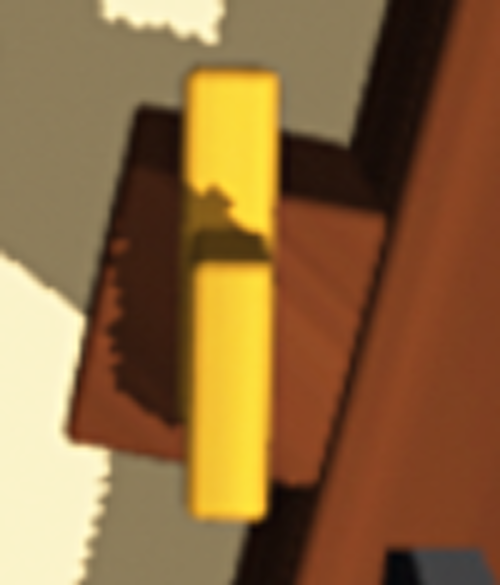

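>>> drive_tool(motion="0.03 -0.002 0.003 0.01 0; 0.03 -0.004 0.006 0.03 0; 0.03 -0.004 0.006 0.05 0; 0.03 -0.004 0.006 0.07 0; 0.03 -0.004 0.006 0.085 0; 0.03 -0.004 0.006 0.098 0; 0.03 -0.004 0.006 0.107 0; 0.03 -0.004 0.006 0.107 0")

```text
time_s: 8.65
eef_pos: [0.609, -0.2171, 0.1096]
ee_rot: [-0.351, 0.937, 0.001, -0.001]
ft_force: [0.3, -0.8, -0.6]
width: 0.0305
```

```bash
python3 -c "
from h import *
rel([-.108,0.0018,.108])
im=capture('wrist'); cv2.imwrite('pics/w6.png',cv2.resize(im[:,:,::-1],None,fx=1.2,fy=1.2))
"
```

```text
t 8.65 case pos [-1.028e-01 -1.000e-04  1.096e-01] toolx yaw rel case 102.54 q6 -1.059 F [ 0.33 -0.78 -0.61]
shift [ 0.003  -0.0047  0.0016] world tgt [ 0.6099 -0.2226  0.108 ]
```

View pics/w6.png

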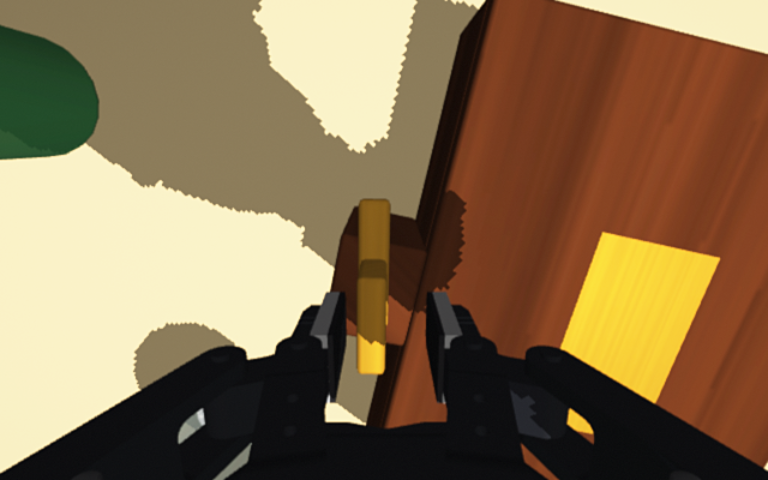

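>>> drive_tool(motion="0.03 0.003 -0.005 0.001 0; 0.03 0.003 -0.005 0.001 0; 0.03 0.003 -0.005 0.001 0; 0.03 0.003 -0.005 0.001 0")

```text
time_s: 9.03
eef_pos: [0.6113, -0.2234, 0.1121]
ee_rot: [-0.351, 0.937, -0.0, 0.0]
ft_force: [0.6, 0.3, -0.2]
width: 0.0301
```

```bash
python3 -c "
from h import *
rel([-.108,0.0018,.108])
i=camera_info('wrist');print((proj('wrist',c2w(C,[-.108,0.0018,.104]),i)*1.2).round(1))
im=capture('wrist'); cv2.imwrite('pics/w7.png',cv2.resize(im[:,:,::-1],None,fx=1.2,fy=1.2))
"
```

```text
t 9.0333 case pos [-0.1094  0.0009  0.1121] toolx yaw rel case 102.53 q6 -1.067 F [ 0.59  0.3  -0.16]
shift [0.0006 0.0016 0.0041] world tgt [ 0.6099 -0.2226  0.108 ]
[[391.8 331.8]]
```

View pics/w7.png

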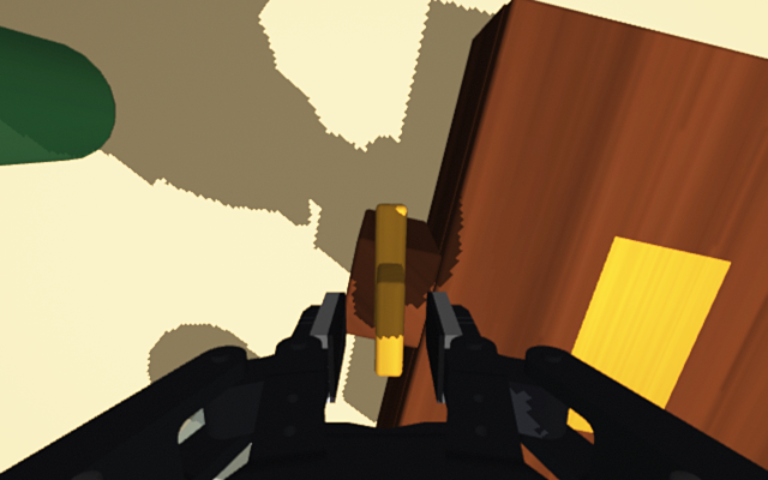

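>>> drive_tool(motion="0.022 0.002 0.001 0.004 0; 0.018 0.002 0.001 0.004 0; 0.014 0.002 0.001 0.004 0; 0.014 0.002 0.001 0.004 0; 0.014 0.002 0.001 0.004 0; 0.014 0.002 0.001 0.004 0")

```text
time_s: 9.58
eef_pos: [0.6089, -0.2236, 0.1074]
ee_rot: [-0.351, 0.936, -0.0, 0.0]
ft_force: [-0.1, 0.0, 0.9]
width: 0.0141
```

```bash
python3 -c "
from h import *
rel([-.108,0.0018,.108])
im=capture('wrist'); cv2.imwrite('pics/w8.png',cv2.resize(im[:,:,::-1],None,fx=1.2,fy=1.2))
"
```

```text
t 9.5833 case pos [-0.1085  0.0031  0.1074] toolx yaw rel case 102.56 q6 -1.069 F [-0.06  0.05  0.87]
shift [-0.0014  0.0002 -0.0006] world tgt [ 0.6099 -0.2226  0.108 ]
```

View pics/w8.png

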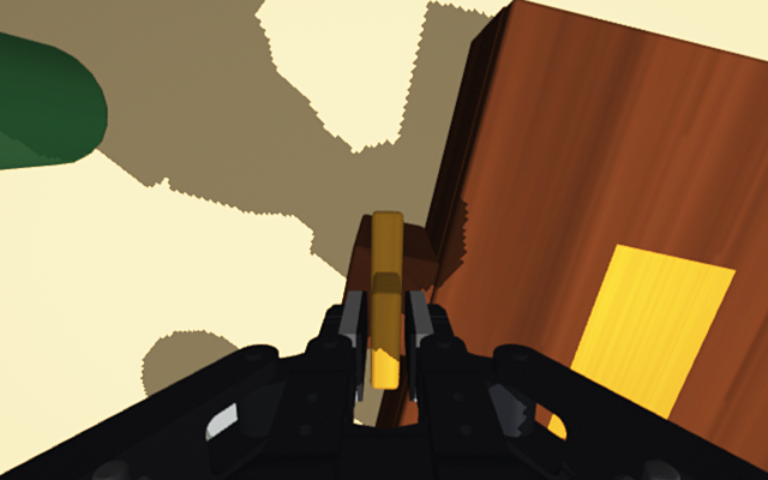

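>>> drive_tool(motion="0.013 0 0 0 6; 0.013 0 0 0 12; 0.013 0 0 0 18; 0.013 0 0 0 24; 0.013 0 0 0 30; 0.013 0 0 0 36; 0.013 0 0 0 42; 0.013 0 0 0 48")

```text
time_s: 10.3
eef_pos: [0.6086, -0.2228, 0.1073]
ee_rot: [0.063, 0.998, 0.001, -0.0]
ft_force: [-1.9, 5.2, 1.0]
width: 0.0129
```

```bash
python3 -c "
from h import *
rel([-.108,0.0018,.108]);print(observe()['moment'])
im=capture('wrist'); cv2.imwrite('pics/w9.png',cv2.resize(im[:,:,::-1],None,fx=1.2,fy=1.2))
"
```

```text
t 10.3 case pos [-0.1076  0.003   0.1073] toolx yaw rel case 54.3 q6 -0.226 F [-1.92  5.25  1.04]
shift [-0.0012  0.0003 -0.0007] world tgt [ 0.6099 -0.2226  0.108 ]
[0.98677787 0.2921719  0.02890148]
```

View pics/w9.png

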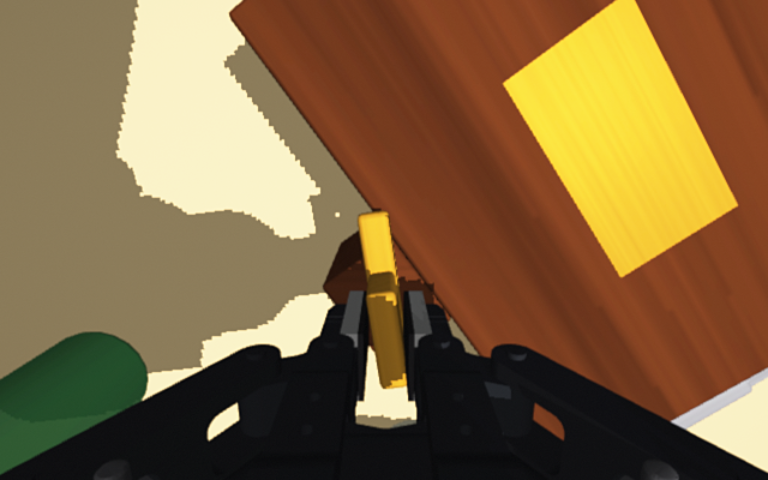

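>>> drive_tool(motion="0.012 0 0 0 6; 0.012 0 0 0 12; 0.012 0 0 0 18; 0.012 0 0 0 24; 0.012 0 0 0 30; 0.012 0 0 0 36; 0.012 0 0 0 42; 0.012 0 0 0 48")

```text
time_s: 11.02
eef_pos: [0.6092, -0.2226, 0.1073]
ee_rot: [0.462, 0.887, 0.001, -0.0]
ft_force: [1.8, 6.1, 0.1]
width: 0.0121
```

```bash
python3 -c "
from h import *
rel([-.108,0.0018,.108]);print(observe()['moment'])
im=capture('wrist'); cv2.imwrite('pics/w10.png',cv2.resize(im[:,:,::-1],None,fx=1.2,fy=1.2))
"
```

```text
t 11.0167 case pos [-0.1077  0.0023  0.1073] toolx yaw rel case 6.44 q6 0.61 F [1.8 6.1 0.1]
shift [-0.0004  0.0005 -0.0007] world tgt [ 0.6099 -0.2226  0.108 ]
[ 1.17984763 -0.32021007  0.0264016 ]
```

View pics/w10.png

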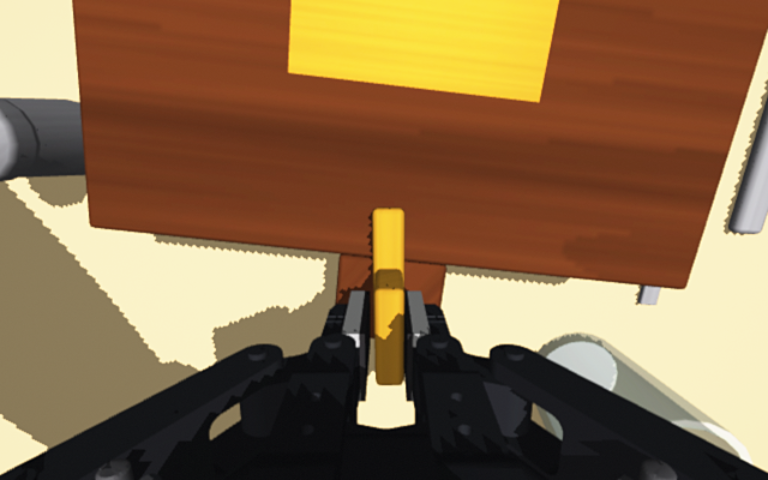

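>>> drive_tool(motion="0.012 0 0 0 4; 0.012 0 0 0 7; 0.011 0 0 0 9; 0.011 0 0 0 10; 0.0105 0 0 0 10; 0.0105 0 0 0 10")

```text
time_s: 11.57
eef_pos: [0.61, -0.2221, 0.1074]
ee_rot: [0.535, 0.845, 0.002, 0.0]
ft_force: [5.0, 7.4, -1.1]
width: 0.0107
```

```bash
python3 -c "
from h import *
rel([-.108,0.0018,.108]);print(observe()['moment'])
im=capture('wrist'); cv2.imwrite('pics/w11.png',cv2.resize(im[:,:,::-1],None,fx=1.2,fy=1.2))
"
```

```text
t 11.5667 case pos [-0.1076  0.0014  0.1074] toolx yaw rel case 356.77 q6 0.779 F [ 4.95  7.36 -1.12]
shift [-0.0004 -0.0004 -0.0006] world tgt [ 0.6099 -0.2226  0.108 ]
[ 1.6546962  -1.07589573  0.19324779]
```

View pics/w11.png

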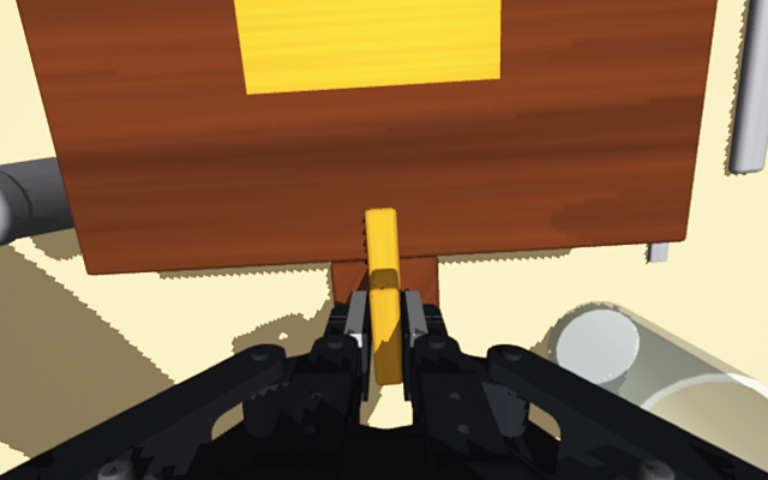

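>>> drive_tool(motion="0.015 0 0 0 -2; 0.022 0 0 0 -3; 0.03 0 0 0 -3; 0.03 0 0 0 -3; 0.03 0 0 -0.02 -3; 0.03 0 0 -0.05 -3; 0.03 0 0 -0.09 -3; 0.03 0 0 -0.12 -3")

```text
time_s: 12.28
eef_pos: [0.6086, -0.2238, 0.2299]
ee_rot: [0.515, 0.857, 0.0, 0.001]
ft_force: [1.6, -0.5, 0.8]
width: 0.03
```

```bash
python3 -c "
from h import *
rel([-.108,0.0018,.108])
im=capture('wrist'); cv2.imwrite('pics/w12.png',cv2.resize(im[:,:,::-1],None,fx=1.2,fy=1.2))
im=capture('side'); cv2.imwrite('pics/s12.png',cv2.resize(im[160:310,230:400,::-1],None,fx=4,fy=4))
"
```

```text
t 12.2833 case pos [-0.1084  0.0035  0.2299] toolx yaw rel case 359.52 q6 0.729 F [ 1.65 -0.52  0.83]
shift [0.0006 0.0016 0.1219] world tgt [ 0.6099 -0.2226  0.108 ]
```

View pics/w12.png

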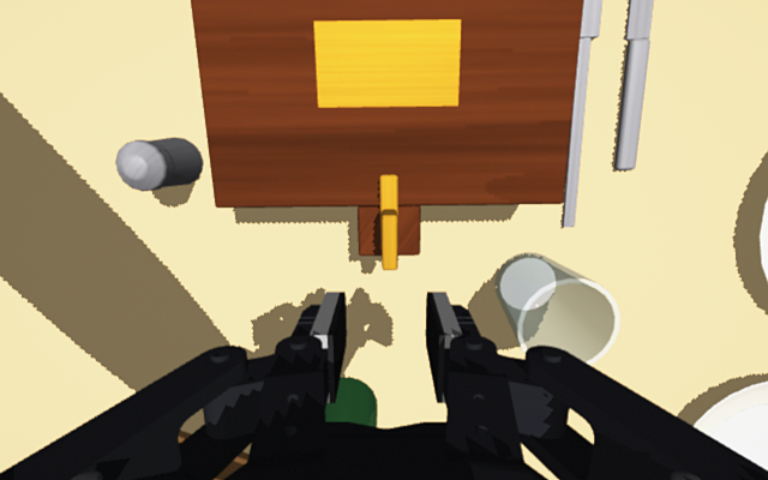

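View pics/s12.png

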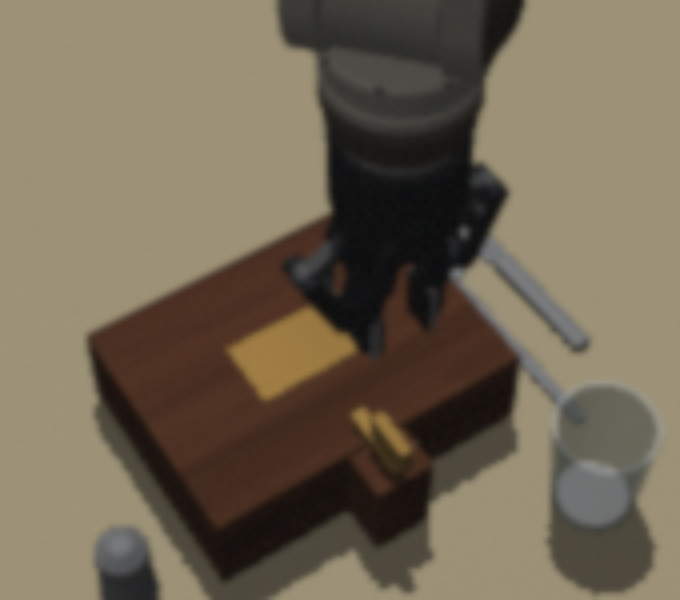

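```bash
python3 -c "
from h import *
im=capture('wrist')
h=cv2.cvtColor(im,cv2.COLOR_RGB2HSV)
i=camera_info('wrist')
m=cv2.inRange(h,(18,150,60),(35,255,255)); m[:140]=0; m[235:]=0; m[:,:305]=0; m[:,345:]=0
for r in range(146,226,4):
    c=np.where(m[r])[0]; print(r,c.min() if len(c) else '',c.max() if len(c) else '',end=' | ')
print()
for q in (1.471,1.521,1.571):
    a=np.array([np.sin(q),np.cos(q)])
    f=lambda s,w,z:[-.108+s*a[0]-w*a[1],.0018+s*a[1]+w*a[0],z]
    print(q,proj('wrist',c2w(C,[f(.018,-.005,.104),f(.018,.005,.104),f(-.018,-.005,.104),f(-.018,.005,.104),f(.04,-.006,.08),f(.04,.006,.08)]),i).round(1).tolist())
print(proj('wrist',c2w(C,[[-.09,.12,.072],[-.09,-.12,.072]]),i).round(1))
"
```

```text
146 314 328 | 150 314 328 | 154 314 328 | 158 314 328 | 162 315 328 | 166 315 328 | 170 314 328 | 174 315 328 | 178 315 328 | 182 315 328 | 186 315 328 | 190 315 328 | 194 315 328 | 198 315 328 | 202 316 328 | 206 316 328 | 210 316 328 | 214 316 328 | 218 317 328 | 222   | 
1.471 [[326.9, 174.9], [313.4, 176.4], [331.8, 221.4], [318.7, 222.7], [324.7, 141.8], [309.5, 143.5]]
1.521 [[328.2, 175.2], [314.6, 176.0], [330.7, 221.8], [317.5, 222.5], [327.3, 142.0], [312.0, 142.9]]
1.571 [[329.4, 175.5], [315.8, 175.6], [329.5, 222.1], [316.4, 222.2], [329.8, 142.3], [314.6, 142.4]]
[[178.9 169.7]
 [470.  167.3]]
```

>>> drive_tool(motion="0.03 0 0 -0.03 0; 0.03 0 0 -0.06 0; 0.03 0 0 -0.06 0; 0.03 0 0 -0.06 0")

```text
time_s: 12.77
eef_pos: [0.6093, -0.2239, 0.2879]
ee_rot: [0.515, 0.857, 0.0, 0.001]
ft_force: [0.7, 0.6, -0.2]
width: 0.0301
```

```bash
python3 -c "
from h import *
a=cv2.imread('pics/side0.png').astype(int); b=capture('side')[:,:,::-1].astype(int)
for nm,(y0,y1,x0,x1) in dict(tumbler=(255,295,365,398),shaker=(288,316,250,272),fork_knife=(200,250,338,380),oil=(312,368,340,376)).items(): print(nm,abs(a-b)[y0:y1,x0:x1].mean().round(1))
print(observe()['ft_force']); print(close_job())"
```

```text
tumbler 4.7
shaker 7.7
fork_knife 18.5
oil 11.4
[-0.44506386 -0.44010415 -1.53683947]
the job is handed in; nothing more can be done
None
```

The cutlery case is shut and locked, and I handed the job in at about 13 s of robot time.

- **Lid:** I pushed it over with closed fingers and pressed the front edge down. At the end the fingertips met solid resistance 72 mm above the table, which is the height of a shut lid. The press peaked at about 33 N in total at the wrist, and the pictures show the lid flat on the rim.
- **Turn button:** I held its rib loosely between the fingers and turned it clockwise to its stop. After release, the last wrist picture shows the tongue square across the lid. Its outline fits the locked position, 1.571 rad, best of the angles I compared.
- **Gripper:** It was open, about 18 cm above the button, and touching nothing when I handed in.
- **Tableware:** The tumbler, shaker, fork, knife and oil bottle look unmoved in the pictures, and I felt no unexpected contact. The final pixel comparison with the first picture was inconclusive: the tumbler and shaker matched closely. The fork/knife and oil areas differed more (18.5 and 11.4 grey levels), which I put down to the arm and its shadow but did not check. I did not compare the wine glass or the pepper mill.
- **Disagreement:** The first estimate of the button's position from the side and top cameras was 2–3 mm off from the wrist camera along the tongue. I went with a position between the two.

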